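Start the crank screw of a mould clamp

ROBOT

A 7-joint arm with a two-finger parallel gripper is mounted at the origin on the work surface. World frame = base frame: x ahead of the robot, y to its left, z up, the work surface at z = 0. Lengths are in mm, angles in degrees, forces in N, time in s.
With the tool pointing down it reaches from about 425 to 875 mm from the base axis. Payload 8.4 kg.
Tool frame: the origin (TCP) lies on the centre line of the jaws, within the pads' length; the fingertips stand 25 mm ahead of it and the grasp point (between the pads) lies 6 mm ahead of it; z points along the fingers, y is the line along which they close (so a half turn about z gives the same grasp; the last joint's range is limited). The gripper opens to 87 mm and grips with 3 to 60 N. Pads are 19 mm wide; open, the fingers measure 117 mm over their backs; the gripper's body (75 mm by 190 mm) begins 51 mm behind the grasp point.
Start: joints at [69.087, 19.091, 2.286, 83.961, -0.768, 76.965, -3.352], TCP at [170.721, -627.152, 247.546] pointing down, gripper open.
Joint ranges: [-147.57, 147.57], [-21.85, 119.76], [-74.77, 79.35], [14.55, 137.4], [-85.83, 265.84], [4.83, 119.75], [-152.11, 152.11]. Speed limits (degrees/s): [127.2, 127.2, 159.86, 159.86, 180, 180, 180].

INTERFACE

Orientations are given as a 3x3 rotation matrix whose columns are the frame's x, y, z axes.
In Python, from rig import r, effector, kinematics, cams, workorder, telemetry gives the robot as it stands. Calls block until the motion is done:
- r.move_to(position, orientation): joint-space move of the TCP to a pose.
- r.line_to(position, rot=None, feed=150): straight line of the TCP; rot=None keeps the orientation; feed is the mean speed in mm/s.
- r.move_j(angles): joint-space move.
- effector.open_gripper() and effector.close_gripper(newtons=None): open the fingers fully, or close them until they stop; newtons is the grip in N (None keeps the last).
- r.sleep(seconds).
- kinematics.inverse_kinematics(position, orientation): joint angles nearest the present ones, or None.
- cams.camera(name): name is "side" or "top"; returns a dict with "frame" (384x512x3 uint8, blue, green, red), "depth" (384x512 float32, mm along the optical axis (not along the pixel's ray), 0 where there is no reading), "K" (3x3 intrinsics, pixels), "R" (3x3) and "t" (3): a world point X has camera coordinates R X + t. Camera axes: x right, y down, z forward; pixel columns grow to the right and rows downward; lengths in mm; the calibration is good to about 2 mm. A picture is of the moment at which its call begins.
A pose or a line that the arm cannot do raises r.IKError and nothing moves.
- workorder.sign_off(): hands the job in; it is judged then, once.
Readings, each from a call of its own:
- telemetry.get_time(): time.
- telemetry.get_q(): joint angles.
- telemetry.get_qd(): joint speeds.
- telemetry.get_joint_efforts(): joint torques, N m.
- telemetry.get_position(): TCP position.
- telemetry.get_ee_rot(): TCP orientation.
- telemetry.get_contact_force(): force on the tool from outside, world axes, zero at the start.
- telemetry.get_ft_torque(): the same for the moment, N m.
- telemetry.get_width(): finger opening in mm.
- telemetry.get_gripper_force(): force on a finger pad.
Only numpy, scipy, OpenCV 4.12 (cv2) and the standard library are available. Lean on these libraries where they do the work, as an engineer would, in place of code of your own. Each camera call takes 0.05 s, during which the arm holds its last target. There are 200 camera calls.

TASK

Lift the crank screw out of its stand by its knob and set it upright in the threaded boss on the bridge over the casting mould. Take the crank handle and turn the screw backward (anticlockwise seen from above) until it drops off the start of the thread, then turn it forward (clockwise) one full turn so that the thread is started. Finish while still gripping the screw by its handle or knob - do not let go at the end - and do not disturb the beaker, the jar or the spatula.

Things in the scene. Friction and masses are not known exactly. Their poses are not given: they have to be found in the camera images.
- screw_knob (a point): Centre of the loose screw's upright round black knob (30 mm across, 54 tall), on the screw's axis. z up along the axis, x along the crank arm to the handle. Screw about 0.28 kg. Under the knob: aluminium crank arm 18 mm wide, 10 thick, then a steel shank 16 mm across; its tapered tip is 118 mm below this point. Starts upright in the stand.
- screw_handle (a point): Centre of the crank handle: an upright round black sleeve 16 mm across, 36 tall, that spins freely and slides up and down freely by 18 mm on a capped pin 60 mm from the screw's axis. It rests at the bottom of the pin, this point then 12 mm lower than screw_knob. Held a few mm up the pin, it lets the screw climb and drop by its own weight. Its yaw means nothing.
- crank_end (a point): Point on the crank pin just below the resting sleeve, 60 mm from the screw's axis along the arm, 4 mm above the arm's top, 30 mm lower than screw_knob; fixed to the screw, same axes as screw_knob. The pin's cap is 57 mm higher.
- screw_seat (a point): Point on the screw's axis level with the underside of its one thread tooth, 78 mm below screw_knob, 40 above the tip. Same axes. The tooth, a round-ended stub 5 mm high, stands out to 13 mm from the axis, right below the crank arm. At first it rests on the stand's top.
- boss_top (a point): Centre of the open mouth of the steel threaded boss (42 mm outside, 29 inside, thread bore 18, 40 deep), 95 mm above the table, mid bridge. z up, x along the bridge to the thread's start. Single thread, 10 mm pitch, 2.4 turns, starts flush with the mouth, runs down clockwise. The tooth lands on its first turn: seat depth = 10 mm x clockwise angle from start to crank arm / full turn.
- thread_start (a point): Outer end of a straight steel rib (30 mm long, 4 wide) on the bridge, 52 mm from the boss axis; it marks the thread's start. Turned backward, the screw climbs till the crank arm is over the rib, seat level with the mouth; some 15 to 30 degrees further back it falls 10 mm. From there one turn forward takes it 10 mm deeper, under the first turn; friction keeps it there.
- bridge: Fixed aluminium bridge, 170 x 46 mm, top 72 mm above the table, on a leg at each end, over a white mould 16 mm high. Origin on the table below the boss; x along the bridge, to the rib.
- stand: White plastic block 70 x 70 mm, 48 mm tall, fixed, with an upright hole 17.5 mm across in which the screw starts; origin under its centre.
- beaker: Loose glass cup-shaped beaker, 72 mm across, 95 mm tall, a bystander; origin under its centre.
- jar: Loose amber glass jar, 60 mm across, 85 mm tall, a bystander; origin under its centre.
- spatula: Loose spatula lying on the bench, a bystander.

How it is judged:
By the outcome, as a careful person would: the job done as asked, in the order asked, and still so for the second after the job is handed in, while the arm keeps its last pose, push and grip.
It also fails if it takes over 72 s, if anything falls off the work surface, if the arm or the gripper's body presses on something with over 40 N, if the wrist force passes 120 N, or if a joint passes its speed limit or range.

## Working session

There is one attempt and no reset: what is moved stays moved. The work goes in short steps, each a Python script; the robot and the scene stay as the last script left them, time stands still between calls to the robot, and variables do not carry over. Pictures are saved under pics/ and viewed, at most 10 in all, crops included, and the job is handed in when it is done.

```bash
ls; mkdir -p pics; python3 - <<'E'
from rig import cams,telemetry
import cv2,numpy as np
for n in("side","top"):
    c=cams.camera(n); cv2.imwrite(f"pics/{n}0.png",c["frame"]); np.savez(f"{n}0.npz",**c)
    print(n,c["K"].round(1).tolist(),c["R"].round(3).tolist(),c["t"].round(1).tolist(), (-c["R"].T@c["t"]).round(0))
print(telemetry.get_time(),telemetry.get_ee_rot())
E
```

```text
pics
side [[358.6, 0.0, 258.3], [0.0, 358.6, 188.7], [0.0, 0.0, 1.0]] [[-0.945, -0.326, -0.006], [-0.254, 0.747, -0.614], [0.204, -0.579, -0.789]] [559.9, 228.2, 793.1] [425. 471. 769.]
top [[466.5, 0.0, 262.6], [0.0, 466.5, 188.5], [0.0, 0.0, 1.0]] [[-0.014, -1.0, 0.005], [-0.999, 0.014, -0.034], [0.034, -0.005, -0.999]] [-14.4, 598.3, 1214.9] [ 557.  -17. 1234.]
0.1 [[ 9.64892397e-01  2.62645012e-01 -5.09557414e-04]
 [ 2.62645480e-01 -9.64891364e-01  1.41690925e-03]
 [-1.19523400e-04 -1.50099792e-03 -9.99998866e-01]]
```

View pics/side0.png

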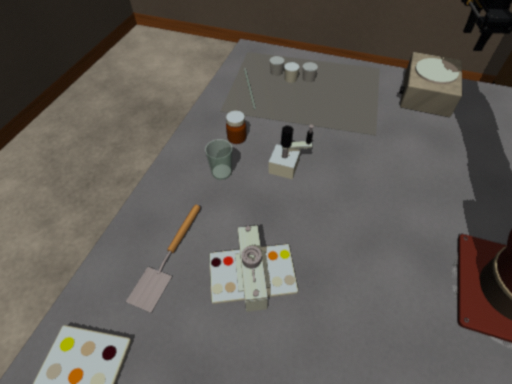

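View pics/top0.png

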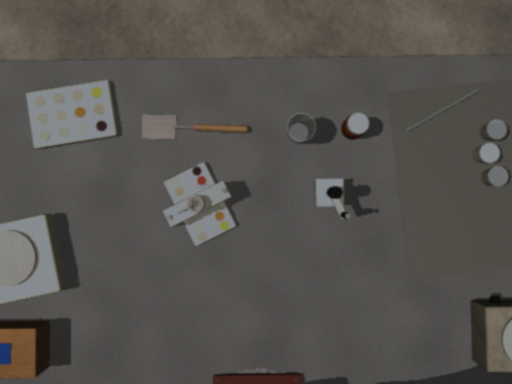

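The side view shows the screw in the stand with its knob at about (287,138) and handle at (310,135), and the boss on the bridge at (252,256). In the top view the knob is at (335,192), the handle near (346,214) and the boss at (195,204). Next I'll enlarge these and segment them.

```bash
cat > h.py <<'E'
import numpy as np,cv2
def ray(c,u,v):
    d=c["R"].T@np.linalg.inv(c["K"])@[u,v,1.]; return -c["R"].T@c["t"],d
def onz(c,u,v,z):
    o,d=ray(c,u,v); return o+d*(z-o[2])/d[2]
def pt(c,u,v):
    o,d=ray(c,u,v); return o+d*c["depth"][int(round(v)),int(round(u))]
def two(c1,p1,c2,p2):
    o1,d1=ray(c1,*p1);o2,d2=ray(c2,*p2)
    s=np.linalg.lstsq(np.c_[d1,-d2],o2-o1,rcond=None)[0]
    a,b=o1+s[0]*d1,o2+s[1]*d2; return (a+b)/2,np.linalg.norm(a-b)
def blobs(m,off=(0,0),amin=8):
    n,l,s,ce=cv2.connectedComponentsWithStats(m.astype(np.uint8))
    return [(s[i,4],(ce[i]+off).round(1).tolist(),(s[i,:4]+[*off,0,0]).tolist()) for i in range(1,n) if s[i,4]>=amin]
E
python3 - <<'E'
from h import *
T=dict(np.load("top0.npz"));S=dict(np.load("side0.npz"))
def crop(c,x,y,w,h,k): return cv2.resize(c["frame"][y:y+h,x:x+w],None,fx=k,fy=k,interpolation=cv2.INTER_CUBIC)
a=np.hstack([crop(T,155,155,80,60,5),crop(T,300,165,80,60,5)])
b=np.hstack([crop(S,212,220,80,60,5),crop(S,255,115,80,60,5)])
cv2.imwrite("pics/crops.png",np.vstack([a,b]))
for nm,c,(x,y,w,h) in(("T",T,(310,170,50,55)),("S",S,(265,118,60,62))):
    f=c["frame"][y:y+h,x:x+w].max(2); print(nm,[b for b in blobs(f<38,(x,y))])
f=T["frame"];d=T["depth"]
# height map in the top view
v,u=np.mgrid[:384,:512]; P=np.stack([u,v,np.ones_like(u)],-1)@np.linalg.inv(T["K"]).T*d[...,None]
W=(P-T["t"])@T["R"]
for nm,(x,y,w,h),lo,hi in(("boss",(150,170,90,65),85,105),("bridge",(150,170,90,65),66,79),("stand",(305,170,60,60),40,55),("arm",(305,170,60,60),85,102),("handletop",(305,170,60,60),112,135),("knobtop",(305,170,60,60),136,170)):
    w_=W[y:y+h,x:x+w]; m=(w_[...,2]>lo)&(w_[...,2]<hi)&(d[y:y+h,x:x+w]>0)
    q=w_[m]
    if len(q): print(nm,len(q),q.mean(0).round(1),cv2.minAreaRect(q[:,:2].astype(np.float32)))
E
```

```text
T [(np.int32(123), [334.5, 192.1], [328, 187, 14, 11]), (np.int32(14), [343.0, 214.4], [341, 213, 5, 4])]
S [(np.int32(193), [286.4, 136.2], [281, 126, 12, 22]), (np.int32(46), [309.0, 137.3], [307, 132, 5, 11])]
boss 189 [561.4 143.3  93.1] ((560.9195556640625, 142.76710510253906), (39.83987045288086, 41.10926818847656), 43.587249755859375)
bridge 1027 [560.9 143.   72.1] ((560.746826171875, 143.45632934570312), (45.79823684692383, 169.37184143066406), 25.767044067382812)
stand 528 [ 587.8 -185.3   48.3] ((585.12451171875, -192.4036865234375), (69.40347290039062, 70.655517578125), 0.9164127111434937)
arm 136 [ 550.5 -205.5   91.5] ((558.09716796875, -202.1367950439453), (82.68932342529297, 20.881093978881836), 28.613407135009766)
handletop 49 [ 551.1 -200.5  125.5] ((557.6535034179688, -200.17330932617188), (81.1882553100586, 19.515121459960938), 26.665376663208008)
knobtop 150 [ 575.6 -195.9  146.3] ((561.5030517578125, -206.3128662109375), (79.30938720703125, 28.611215591430664), 33.20223617553711)
```

View pics/crops.png

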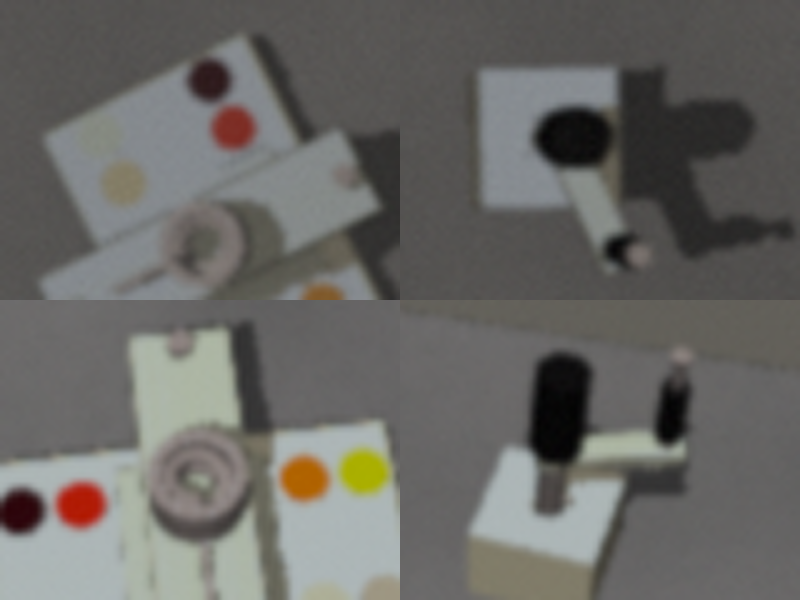

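The crops show the rib on the +y side of the boss (left in the top view), and the crank arm runs down and to the right with a pink pin cap at about (347.6,215.6). I'll compute the poses and check joint feasibility.

```bash
cat >> h.py <<'E'
def R_y(a):  # tool down, y axis (closing) at world angle a deg
    a=np.radians(a); y=np.array([np.cos(a),np.sin(a),0]); z=np.array([0,0,-1.]); return np.c_[np.cross(y,z),y,z]
E
python3 - <<'E'
from h import *
from rig import kinematics
T=dict(np.load("top0.npz"));S=dict(np.load("side0.npz"))
k2,e=two(T,(334.5,192.1),S,(286.4,136.2)); k1=onz(T,334.5,192.1,126); print("knob",k2.round(1),e.round(1),k1.round(1))
print("knob S",onz(S,286.4,136.2,126).round(1))
cT,cS=(347.6,215.6),(255+280/5,115+55/5)
c2,e=two(T,cT,S,cS); print("cap",c2.round(1),e.round(1),onz(T,*cT,152).round(1))
h=onz(S,309,137.3,114); print("handle S",h.round(1))
# rib tip: near (185/... crop) 
r=onz(T,155+118/5,155+290/5,74); print("rib end",r.round(1), r[:2]-[561,143])
k=k1; c=onz(T,*cT,152); phi=np.degrees(np.arctan2(*(c-k)[1::-1])); print("phi",phi,np.hypot(*(c-k)[:2]))
ik=kinematics.inverse_kinematics
for f in(90,-90):
    for z in(132,240):
        q=ik([k[0],k[1],z],R_y(phi+f)); print("pick",f,z,None if q is None else np.round(q,1))
    for th in(30,60,90,120,160,200,269):
        q=ik([561,143,240],R_y(115.8-th+f)); print("place",f,th,None if q is None else np.round(q,1))
E
```

```text
knob [ 582.4 -194.7  116.7] 2.0 [ 583.1 -192.9  126. ]
knob S [ 579.2 -185.4  126. ]
cap [ 526.4 -219.3  147. ] 2.1 [ 527.6 -218.1  152. ]
handle S [ 525.3 -212.5  114. ]
rib end [537.8 187.   74. ] [-23.16189014  44.01860465]
phi -155.58084217592437 60.99244236533709
pick 90 132 [ 32.3  21.5 -22.5  96.    9.   64.3 -58.3]
pick 90 240 [ 31.2  16.6 -21.   88.9   6.1  75.6 -56.1]
place 90 30 [ 31.4  21.8 -62.7  92.4  19.8  77.9 142. ]
place 90 60 [ 31.4  21.8 -62.7  92.4  19.8  77.9 112. ]
place 90 90 [ 31.4  21.8 -62.7  92.4  19.8  77.9  82. ]
place 90 120 [ 28.7  20.2 -58.5  92.5  17.5  77.2  53.6]
place 90 160 [ 29.4  20.6 -59.5  92.5  18.1  77.4  13.3]
place 90 200 [ 30.1  21.  -60.6  92.5  18.6  77.6 -27.2]
place 90 269 [ 29.   20.3 -58.9  92.5  17.7  77.3 -95.5]
pick -90 132 [ 60.6  34.  -62.8  94.6  31.6  71.2 105.7]
pick -90 240 [ 60.7  27.2 -62.7  87.4  24.3  80.3 110.9]
place -90 30 [ 30.3  21.1 -60.9  92.4  18.8  77.6 -37.3]
place -90 60 [ 30.7  21.3 -61.5  92.4  19.1  77.7 -67.5]
place -90 90 [ 28.9  20.3 -58.8  92.5  17.7  77.3 -96.5]
place -90 120 [  27.2   19.4  -56.3   92.6   16.5   76.9 -125.5]
place -90 160 [ -66.7   16.5   58.2   96.9  -14.5   74.7 -139.8]
place -90 200 [ 35.9  25.7 -70.6  92.2  24.6  79.6 148.4]
place -90 269 [ 31.4  21.8 -62.7  92.4  19.8  77.9  83. ]
```

```bash
cat > pick.py <<'E'
from h import *
from rig import r,effector,cams,telemetry as t
k=np.array([584.,-192.8]); R=R_y(-155.6+90)
r.move_to([*k,215],R)
r.line_to([*k,132],feed=120)
effector.close_gripper(35)
print("w",t.get_width(),t.get_contact_force(),t.get_time())
r.line_to([*k,240],feed=100)
print("w",t.get_width(),t.get_contact_force(),t.get_time())
r.move_to([561,143,240],R_y(115.8-60+90)); r.sleep(.3)
print(t.get_q(),t.get_position(),t.get_contact_force(),t.get_time())
T,S=cams.camera("top"),cams.camera("side")
np.savez("top1.npz",**T);np.savez("side1.npz",**S)
def crop(c,x,y,w,h,k): return cv2.resize(c["frame"][y:y+h,x:x+w],None,fx=k,fy=k,interpolation=cv2.INTER_CUBIC)
cv2.imwrite("pics/hov.png",np.hstack([crop(T,130,140,130,140,3),crop(S,190,150,130,140,3)]))
E
python3 pick.py
```

```text
w 29.43022395958591 [-0.32953943 -0.8390767   0.18226094] 4.0667
w 29.291481265383183 [ 0.12780381 -0.77451579 -2.5630174 ] 5.3
[ 31.41939227  21.84733763 -62.71349     92.3999243   19.77026733
  77.91657656 111.95685193] [561.05960368 142.87562716 240.00443716] [-0.49434037 -0.42336063 -2.39211446] 8.0833
```

View pics/hov.png

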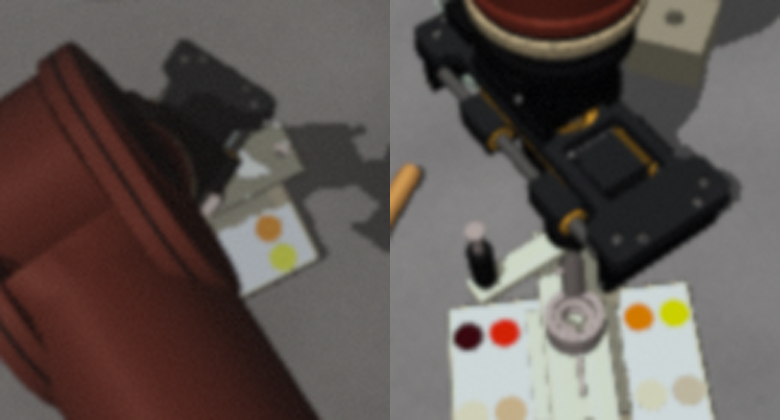

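The screw hangs upright above the boss; in the side view the shank tip is near (251,247), just above the mouth at about (251.5,256). I'll compare the shank axis with its expected projection.

```bash
python3 - <<'E'
from h import *
S=dict(np.load("side1.npz"));S0=dict(np.load("side0.npz"))
def pr(X): p=S["K"]@(S["R"]@X+S["t"]); return (p[:2]/p[2]).round(1)
for z in(116,130,150,170): print(z,pr([561,143,z]))
print("boss",pr([561,143,95]))
for v in range(231,262,2): print(v,S["frame"][v,242:264].mean(1).astype(int), S["depth"][v,250].round(0))
d=S0["depth"]; v,u=np.mgrid[:384,:512]; W=((np.stack([u,v,np.ones_like(u)],-1)@np.linalg.inv(S["K"]).T*d[...,None])-S["t"])@S["R"]
m=np.zeros(d.shape,bool); m[235:280,230:275]=1; m&=(W[...,2]>89)&(W[...,2]<101); q=W[m]; print("boss side",len(q),q.mean(0),cv2.minEnclosingCircle(q[:,:2].astype(np.float32)),cv2.minAreaRect(q[:,:2].astype(np.float32)))
# shank points now
m=np.zeros(d.shape,bool); m[225:250,240:262]=1
d=S["depth"];W=((np.stack([u,v,np.ones_like(u)],-1)@np.linalg.inv(S["K"]).T*d[...,None])-S["t"])@S["R"]
m&=(W[...,2]>118)&(W[...,2]<185); q=W[m]; print("shank",len(q),q.mean(0), q.min(0),q.max(0))
E
```

```text
116 [249.7 248.2]
130 [249.5 244.8]
150 [249.2 239.8]
170 [249.  234.6]
boss [249.9 253. ]
231 [191 157  98  49  23  14  11  11  11   8  11  23  39  46  35  25  21  26
  30  32  34  36] 652.0
233 [206 203 193 174 144 103  69  50  44  37  31  46  73  85  66  48  32  21
  22  29  32  32] 668.0
235 [201 189 167 141 114  87  78  82  82  77  71  80 104 112 101  74  51  23
  14  19  25  30] 677.0
237 [143 121 112 104  83  73  81  86  85  80  75  69  84 110 118 111  87  41
   9  10  15  20] 685.0
239 [116 114 120 126 127 109  90  86  86  82  74  66  78 110 118 116  99  49
  13   4   8  12] 690.0
241 [141 151 168 163 149 107  86  85  84  81  74  67  77 109 118 117  99  51
  13   6   4   5] 697.0
243 [203 203 204 201 179 116  85  85  85  81  74  67  75 101 115 117 101  58
  26  11   6   4] 703.0
245 [206 205 207 204 183 128  88  85  85  81  76  68  71  97 114 118 109  84
  54  23   9   9] 711.0
247 [206 205 200 190 172 136  98  86  85  81  77  77  91 119 138 140 128 116
  97  72  61  73] 718.0
249 [202 189 174 164 151 133 116 117 120 125 122 119 124 135 148 161 162 147
 127 118 126 130] 762.0
[... 257 characters left out ...]
45 143 159 159 153 163
 159 142 123 120] 775.0
257 [165 162 159 154 149 142 132 127 132 139 151 148 137 150 163 166 168 160
 140 104 101 117] 768.0
259 [139 150 161 153 148 156 157 156 153 142 123 125 142 161 164 161 158 135
 104  96 116 121] 741.0
261 [123 109 129 146 158 168 164 162 164 161 152 150 157 160 157 144 115  86
  92 130 150 132] 737.0
boss side 228 [558.60919847 145.80007062  93.84529642] ((557.6766967773438, 145.0937042236328), 22.002031326293945) ((557.6637573242188, 144.75701904296875), (40.6485481262207, 42.380950927734375), 32.090816497802734)
shank 119 [557.11781417 146.87181884 154.56210726] [551.1372383  138.10897835 124.14609157] [566.93087134 152.76019254 184.39466496]
```

```bash
python3 - <<'E'
from h import *
S=dict(np.load("side1.npz"));d=S["depth"]
v,u=np.mgrid[238:247,248:254]; P=np.array([pt(S,a,b) for a,b in zip(u.ravel(),v.ravel())])
P=P[(P[:,2]>118)&(P[:,2]<165)]
from scipy.optimize import least_squares
s=least_squares(lambda c:np.hypot(P[:,0]-c[0],P[:,1]-c[1])-8,[558,144],loss="soft_l1"); print(len(P),s.x,np.abs(s.fun).mean())
S0=dict(np.load("side0.npz")); print(P.mean(0))
E
```

```text
47 [559.31923842 140.56182455] 0.5417774410104323
[556.69476016 147.18362892 148.64621659]
```

```bash
python3 - <<'E'
from h import *
from rig import r,cams,telemetry as t
r.line_to([559.6,146.6,232],feed=60); r.sleep(.3)
S=cams.camera("side"); np.savez("side2.npz",**S)
v,u=np.mgrid[238:248,247:255]; P=np.array([pt(S,a,b) for a,b in zip(u.ravel(),v.ravel())])
P=P[(P[:,2]>112)&(P[:,2]<165)]
from scipy.optimize import least_squares
s=least_squares(lambda c:np.hypot(P[:,0]-c[0],P[:,1]-c[1])-8,[558,144],loss="soft_l1"); print(len(P),s.x,np.abs(s.fun).mean(),t.get_position())
cv2.imwrite("pics/b.png",cv2.resize(S["frame"][220:280,212:292],None,fx=10,fy=10,interpolation=cv2.INTER_CUBIC))
E
```

```text
59 [558.18096203 144.86325556] 0.41644806815050767 [559.67626851 146.58496522 232.12259553]
```

View pics/b.png

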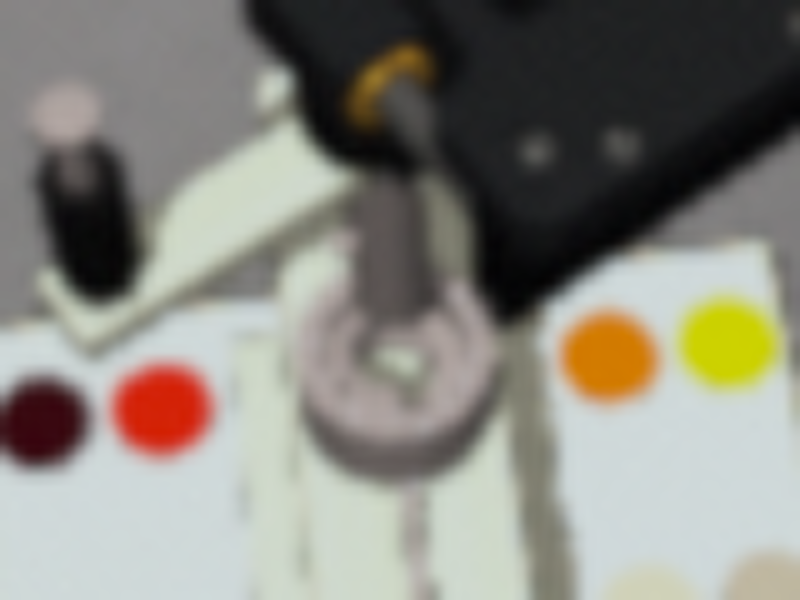

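The tip is at crop (393,318) and the boss ring centre is about (400,350). With the tip still 13 mm above the mouth, they are roughly in line. I'll lower it under force watch.

```bash
cat > down.py <<'E'
from h import *
from rig import r,telemetry as t
def down(z1,step=3,feed=40,lim=5,base=np.array([-.45,-.45,-2.4])):
    p=np.array(t.get_position()); z=p[2]; x,y=p[:2]
    while z>z1:
        z=max(z-step,z1); r.line_to([x,y,z],feed=feed)
        f=np.array(t.get_contact_force())-base
        if np.linalg.norm(f)>1: print(round(z,1),f.round(1))
        if np.linalg.norm(f)>lim: return False
    return True
E
python3 - <<'E'
from down import *
print(down(178.5,step=2),t.get_position(),t.get_time(),t.get_ft_torque())
E
```

```text
226.1 [ 0.1  0.7 -0.9]
218.1 [ 0.4  0.5 -1.3]
212.1 [0.7 1.4 0.6]
210.1 [1.3 0.2 0.8]
206.1 [ 0.7  0.6 -1.1]
202.1 [ 1.1  0.6 -0.1]
200.1 [-0.3  1.1  0.3]
198.1 [ 0.7  0.9 -0.1]
188.1 [1.9 1.1 1.2]
186.1 [1.9 0.3 0.3]
178.5 [ 1.   0.7 -0.2]
True [559.63236808 146.54358254 178.39573732] 15.5833 [ 0.13041434 -0.03632546  0.02592073]
```

```bash
python3 - <<'E'
from h import *
from down import *
from rig import effector,cams
S=dict(np.load("side2.npz"))
for nm,p,z in(("cap",(218.5,231.2),252),("sleeve",(220.7,242.2),214)):
    q=onz(S,*p,z); d=q[:2]-[558.2,144.9]; print(nm,q,np.hypot(*d),np.degrees(np.arctan2(d[1],d[0])))
print(down(176.5,step=.7,feed=20,lim=4), t.get_position(),t.get_contact_force())
effector.open_gripper(); p=t.get_position(); r.line_to([p[0],p[1],250],feed=150)
r.move_to([480,60,330],t.get_ee_rot()) 
T,S=cams.camera("top"),cams.camera("side"); np.savez("top3.npz",**T);np.savez("side3.npz",**S)
def crop(c,x,y,w,h,k): return cv2.resize(c["frame"][y:y+h,x:x+w],None,fx=k,fy=k,interpolation=cv2.INTER_CUBIC)
cv2.imwrite("pics/rel.png",np.hstack([crop(T,150,150,80,80,5),crop(S,205,190,80,80,5)])); print(t.get_time())
E
```

```text
cap [593.01509619 198.09757497 252.        ] 63.57729866639127 56.79730142157172
sleeve [592.90310409 197.53508238 214.        ] 63.04567653817439 56.602532639904396
177.7 [1.4 0.3 1.3]
177.0 [-1.  -0.3  4.2]
False [559.79856883 146.63299503 177.36064936] [-1.40226591 -0.74727213  1.7654629 ]
18.6417
```

View pics/rel.png

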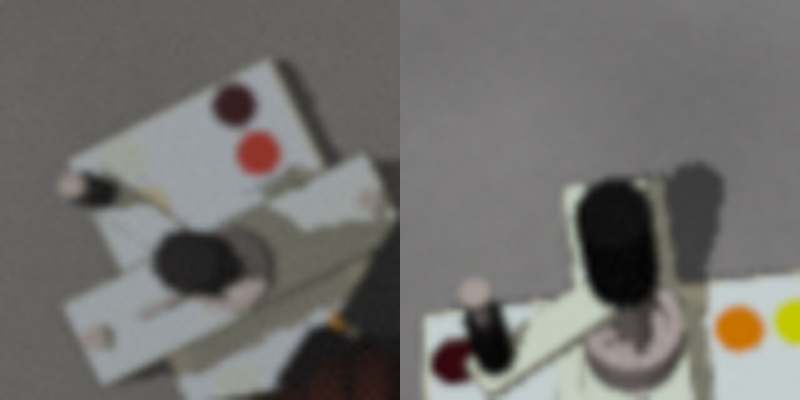

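The screw stands upright in the boss, seated at the expected height, with the crank arm about 60° clockwise of the rib. In the side view the cap is at (219.8,248.6), the sleeve at (222.6,257.6) and the knob at (248.4,238.6). Next I'll grasp the handle.

```bash
python3 - <<'E'
from h import *
from rig import r,effector,cams,kinematics,telemetry as t
S=dict(np.load("side3.npz"))
k=onz(S,248.4,238.6,171.3);phis=[]
for p,z in(((219.8,248.6),197),((222.6,257.6),159.3)):
    d=(onz(S,*p,z)-k)[:2]; phis.append(np.degrees(np.arctan2(d[1],d[0]))); print(d,np.hypot(*d),phis[-1])
phi=56.5; u=np.array([np.cos(np.radians(phi)),np.sin(np.radians(phi))])
h=np.array([559.7,146.6])+60*u; R=R_y(phi-90)
if abs(np.mean(phis)-phi)>6: raise SystemExit("check phi")
r.move_to([*h,250],R); print(t.get_q())
r.line_to([*h,168.3],feed=100)
effector.close_gripper(15); print("w",t.get_width(),t.get_contact_force())
r.line_to([*h,172.3],feed=30)
print("w",t.get_width(),t.get_contact_force(),t.get_ft_torque(),t.get_position(),t.get_time())
S=cams.camera("side"); np.savez("side4.npz",**S)
cv2.imwrite("pics/g.png",cv2.resize(S["frame"][185:285,195:295],None,fx=5,fy=5,interpolation=cv2.INTER_CUBIC))
E
```

```text
[35.75447643 49.46272424] 61.032316632222226 54.13845181676064
[34.57274725 47.52832019] 58.772579256908756 53.967347228009835
[ 11.14721609  21.52000567 -43.56190947  85.66626297  14.93979824
  78.76556615 -66.81821017]
w 15.46846611929209 [ 0.69543235 -0.38237241 -0.00392845]
w 15.424598731706853 [ 0.89200292 -0.49302742 -1.08031721] [ 0.01659646 -0.02040935 -0.01276696] [592.92141679 196.70317117 172.60142697] 23.9833
```

View pics/g.png

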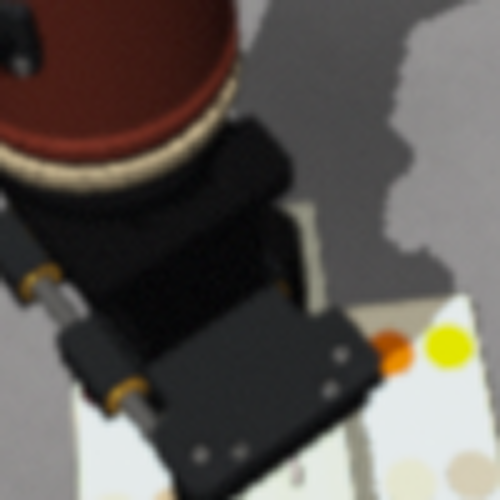

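```bash
cat > turn.py <<'E'
from h import *
from rig import r,effector,cams,telemetry as t
def U(a): a=np.radians(a); return np.array([np.cos(a),np.sin(a)])
def turn(C,a0,a1,z0,z1,step=10,feed=70,lim=15):
    n=int(np.ceil(abs(a1-a0)/step))
    for i in range(1,n+1):
        s=i/n; a=a0+(a1-a0)*s
        r.line_to([*(np.array(C)+60*U(a)),z0+(z1-z0)*s],feed=feed)
        f=np.array(t.get_contact_force()); 
        # radial (out), tangential (ccw), vertical
        print(round(a),(f[:2]@U(a)).round(1),(f[:2]@U(a+90)).round(1),f[2].round(1),"xy",f[:2].round(1))
        if np.linalg.norm(f)>lim: print("STOP"); return a
    return a1
E
python3 - <<'E'
from turn import *
a=turn((559.75,146.6),56.5,152,172.5,172.5)
r.sleep(.2);print(t.get_width(),t.get_time(),t.get_contact_force(),t.get_position())
S,T=cams.camera("side"),cams.camera("top")
np.savez("side5.npz",**S);np.savez("top5.npz",**T)
f=lambda c,x,y:cv2.resize(c["frame"][y:y+100,x:x+100],None,fx=4,fy=4,interpolation=cv2.INTER_CUBIC)
cv2.imwrite("pics/t.png",np.hstack([f(S,200,190),f(T,145,145)]))
E
```

```text
66 -0.1 -0.9 -0.1 xy [ 0.8 -0.5]
76 -0.8 0.4 -0.3 xy [-0.6 -0.7]
85 -0.5 -0.6 0.4 xy [ 0.6 -0.5]
95 -1.5 0.4 -0.3 xy [-0.3 -1.6]
104 -1.1 -0.4 -0.6 xy [ 0.7 -1. ]
114 -1.5 -0.1 -0.8 xy [ 0.7 -1.4]
123 0.1 1.0 -0.5 xy [-0.9 -0.5]
133 -1.5 0.7 0.4 xy [ 0.5 -1.5]
142 -1.0 0.4 -0.3 xy [ 0.6 -0.9]
152 -1.4 0.4 0.2 xy [ 1. -1.]
15.550726375533381 27.15 [ 1.17555706 -1.00708716 -0.27523802] [506.7864131  174.81390831 172.49444389]
```

View pics/t.png

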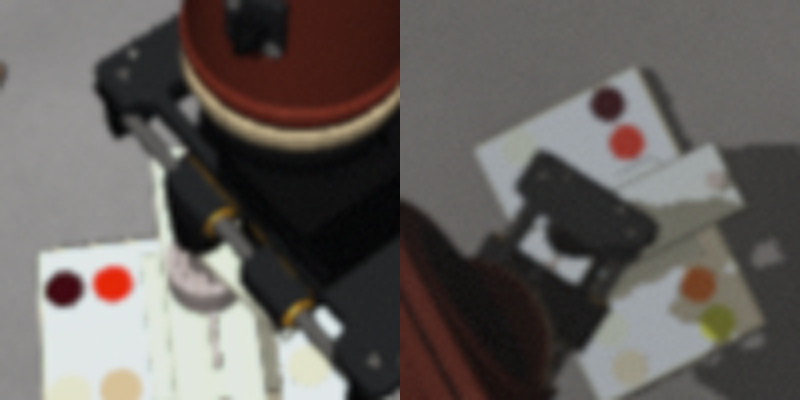

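The side view is mostly blocked by the gripper. The top view shows dark knob at crop (575,240), so I'll read its height from depth.

```bash
python3 - <<'E'
from h import *
T=dict(np.load("top5.npz"));T3=dict(np.load("top3.npz"));S=dict(np.load("side5.npz"))
print("after");print(np.array([[pt(T,u,v)[2] for u in range(178,204,2)] for v in range(186,222,2)]).round(0).astype(int))
print("before"); print(np.array([[pt(T3,u,v)[2] for u in range(178,204,2)] for v in range(192,212,2)]).round(0).astype(int))
print("side");print(np.array([[pt(S,u,v)[2] for u in range(238,262,2)] for v in range(230,262,2)]).round(0).astype(int))
E
```

```text
after
[[ 261  260  259  260  261   14   20   14   16   15   21 1234   14]
 [ 259  260  259  264  259  259  258   22   19   20   13   20   22]
 [ 261  258  263  258  258  261  260  262   17   22   20   25   23]
 [ 260  259  260  262  262  259  258  263  260  259   21   70   73]
 [ 260  263  260  261  262  261  261  258  261  260  261  250   75]
 [ 257  261  258  263  259  260  259  261  261  259  258  260  260]
 [ 260  262  262  258  257  260  258 1234  260  260  260  260  260]
 [ 251   21  181  260  260  261  259  259  256  261  262  260  258]
 [  17   70  182  183  258  262  258  260  261  260  262  264  258]
 [  76   72  180  185  183  183  263  260  260  261  259  259  260]
 [  70   73  182  183  183  186  186  262  261  264  262  258  259]
 [  70   69   70  180  187  183  185  164  262  260  260  256  262]
 [ 239   70   75  129  130  127  131  132  262  259  235  260  257]
 [ 238  242  232  129  131  125  128  258  260   69  236  231   26]
 [ 239  242  243  244  126  132  261  258  252  232  233   23   23]
 [ 240  238  239  244  241  233  262  258  232  234  232   26   22]
 [ 352
[... 810 characters left out ...]
241 242 241 243 242 255 264 271 310]
 [  0  71 237 241 242 241 241 242 244 257 265 271]
 [  0  71 230 238 240 241 242 240 241 250 258 267]
 [ -1  71 177 231 240 242 240 239 240 242 251 258]
 [  1  71 166 224 233 241 240 241 240 238 232 252]
 [ -2  73 154 167 226 234 241 238 236 233 225 204]
 [ -1  72  72 156 161 227 237 235 233 234 234 195]
 [  1  70  72 146 152 155 228 226 148 234 235 234]
 [ 16  71  72 133 143 146 146 144 139 231 235 236]
 [ 14  70  95  95 134 137 133 134 131 128 232 233]
 [ 21  72  95  91  91 110 125 769 129 130 131 233]
 [ 22  22  95  95  91  97 104 125 128 128 129 240]
 [ 20  21  95  98  94  94  95  95 124 130 129 233]
 [ 22  24  85  94  95  95  94  83  94 125 129 225]]
```

The drop is confirmed: the arm top went from about 137 to 129 mm, as predicted. Now one turn forward, following the pitch down.

```bash
python3 - <<'E'
from turn import *
a=turn((559.75,146.6),152,-211,172.5,162.5)
r.sleep(.3);print(a,t.get_width(),t.get_time(),t.get_contact_force(),t.get_position())
S,T=cams.camera("side"),cams.camera("top")
np.savez("side6.npz",**S);np.savez("top6.npz",**T)
print(np.array([[pt(T,u,v)[2] for u in range(178,204,2)] for v in range(198,222,2)]).round(0).astype(int))
f=lambda c,x,y:cv2.resize(c["frame"][y:y+100,x:x+100],None,fx=4,fy=4,interpolation=cv2.INTER_CUBIC)
cv2.imwrite("pics/f.png",np.hstack([f(S,200,190),f(T,145,145)]))
E
```

```text
142 -2.6 0.1 -0.5 xy [ 2.  -1.6]
132 -2.8 0.1 -0.3 xy [ 1.8 -2.1]
123 -2.6 -0.7 -0.3 xy [ 2.  -1.8]
113 -1.8 -0.4 -0.9 xy [ 1.1 -1.5]
103 -1.4 -1.0 0.1 xy [ 1.3 -1.2]
93 -1.0 -0.6 0.7 xy [ 0.7 -0.9]
83 -1.0 -0.2 -0.8 xy [ 0.1 -1. ]
74 -1.1 -0.8 -0.5 xy [ 0.5 -1.3]
64 0.2 0.1 -0.0 xy [0.  0.2]
54 0.3 0.7 0.2 xy [-0.4  0.7]
44 1.6 -0.2 -0.4 xy [1.3 1. ]
34 1.4 -0.2 0.3 xy [1.3 0.6]
24 1.0 0.4 0.5 xy [0.8 0.8]
15 0.7 -1.3 -0.1 xy [ 1.  -1.1]
5 1.0 -0.2 0.6 xy [ 1.  -0.1]
-5 1.0 -0.6 0.3 xy [ 1.  -0.7]
-15 0.9 -0.3 0.7 xy [ 0.8 -0.5]
-25 1.6 -0.9 -0.5 xy [ 1.1 -1.5]
-34 1.4 -0.3 -0.4 xy [ 1.  -1.1]
-44 0.7 -0.3 0.5 xy [ 0.3 -0.7]
-54 2.0 -0.8 -0.7 xy [ 0.6 -2.1]
-64 2.1 0.3 -0.3 xy [ 1.2 -1.7]
-74 2.1 -0.3 0.7 xy [ 0.3 -2.1]
-83 2.1 0.2 -0.3 xy [ 0.5 -2.1]
-93 3.5 0.8 -0.4 xy [ 0.6 -3.5]
-103 2.2 0.0 -0.1 xy [-0.5 -2.1]
-113 2.2 0.7 -0.1 xy [-0.2 -2.3]
-123 2.2 0.2 -0.1 xy [-1. -2.]
-133 1.2 0.6 0.7 xy [-0.4 -1.3]
-142 -1.0 -0.8 -0.4 xy [0.3 1.2]
-152 -0.8 -0.4 0.3 xy [0.5 0.7]
-162 -1.4 0.1 -0.2 xy [1.3 0.4]
-172 -1.5 0.2 -0.9 xy [1.5 0.1]
-182 -1.8 -0.6 -1.6 xy [1.8 0.5]
-191 -1.5 0.5 
[... 157 characters left out ...]
508.35490661 177.37406695 162.53445084]
[[251 248 250 249 248 248 253 253 255 252 249 252 247]
 [ 20  21  16 244 251 251 251 250 254 251 247 253 248]
 [ 17  70 174 173 176 248 248 250 248 247 250 249 251]
 [ 72  69 172 173 170 171 248 249 246 250 248 250 248]
 [ 72  75  71 172 171 173 175 176 251 250 251 253 251]
 [ 75  71  72  74 168 173 172 166 251 252 253 248 255]
 [229 215  76  74 123 121 124 253 252  98 224 221  74]
 [229 234 228 118 120 119 250 251 246 222 226  24  23]
 [231 229 229 231 221 120 249 256 223 223 222  22  24]
 [231 231 232 229 231 252 249  65 225 223  23  21  20]
 [341 232 231 232 250 251 246 228 226  22  23  18  15]
 [357 338 228 232 253 252 233 227 229 224  14  17  14]]
```

View pics/f.png

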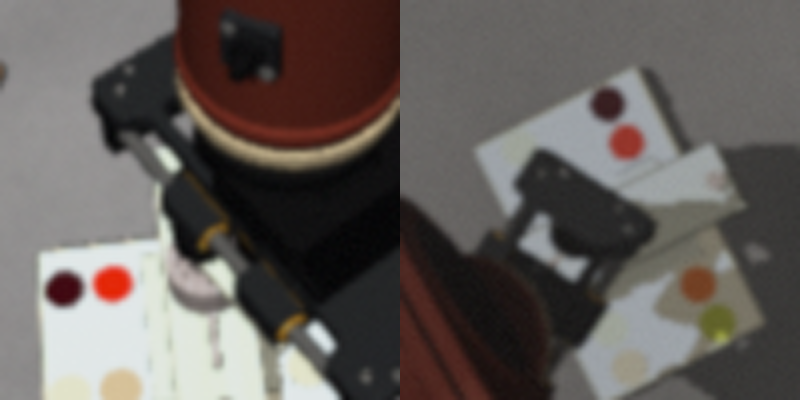

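The knob and arm are 10 mm lower (knob top 183 to 173, arm top 129 to 120) after the full turn, and the handle is still gripped, so I'm handing in.

```bash
python3 -c "
from rig import workorder,telemetry as t
print(t.get_width(),t.get_time()); print(workorder.sign_off())"
```

```text
15.429016271504093 38.75
the job is handed in; nothing more can be done
None
```

I set the screw in the boss, turned it back until it dropped off the thread start, then turned it forward just over one full turn (363°), 10 mm deeper; I handed in at 38.8 s with the handle still gripped and no contact with the beaker, jar or spatula that I saw.

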